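# Put the drive spindle stack back on the cane press reducer

## Task

The cane press has been stripped for washing: put its parts back on the upright spindle of the blue gear reducer, first the steel spacer, down on the bearing cap, then the brass washer, then the bronze bushing, flange down. Turn the bushing under light pressure until you feel its square hole drop over the spindle's square, then slide it fully home against the washer. Lower everything gently, never putting more than about 60 N on the reducer or its spindle, leave the other things on the counter alone, and let go.

Things in the scene. Friction and masses are not known exactly. Their poses are not given: they have to be found in the camera images.
- gearbox: Blue worm gear reducer, bolted down: foot flange 190 x 150 mm, 10 mm thick; housing 140 x 120 mm, its flat top 58 mm above the counter; on it a steel bearing cap 80 mm across. The output spindle stands straight up from the cap's centre. Origin: centre of the underside, on the spindle's axis; z up, x along the 190 mm side to the input shaft stub (110 mm out, 34 mm high).
- seat (a point): Centre of the bearing cap's top face, 64 mm above the counter, on the spindle's axis: where the spacer's underside comes to lie. Above it the steel spindle is round, 20 mm in diameter, up to 33 mm from the seat.
- shoulder (a point): On the spindle's axis, 66 mm above the seat: top of the spindle's square part, which is 14 mm across flats, 19.8 mm across its sharp corners (13.6 mm across flats at the very top, chamfered 2 mm down) and runs from 33 to 66 mm above the seat. Its angle differs each time and is not measured: this frame turns with the gearbox only. The spindle turns stiffly about its upright axis (about 0.12 N m) and stays where it is left.
- tip (a point): Top of the spindle's round pilot nose, on its axis, 76 mm above the seat. The nose is 12.4 mm in diameter, 10 mm tall, and its last 3 mm taper to 8 mm.
- spacer: Steel spacer tube, 36 mm outside, 22 mm bore, 30 mm tall, 0.1 to 0.2 kg, standing on end; both ends alike. Origin: centre of its underside, z along its axis.
- washer: Brass thrust washer, 50 mm outside, 22 mm bore, 5 mm thick, 0.07 kg, lying flat; both faces alike. Origin: centre of its underside, z along its axis.
- bushing: Copper-coloured bronze bushing, 36 mm tall, 0.17 to 0.3 kg, standing on its flange (46 mm across, 6 mm thick); above it a round barrel 32 mm across. A square hole 15 mm wide, sides along its own x and y, goes right through: it fits the spindle's square every quarter turn, within about 6 degrees; else it stops on the shoulder. Origin: centre of the flange's underside, z up.
- spanner: Bystander, to be left alone: a loose steel spanner, 180 mm long; origin at the centre of its underside.
- lime: Bystander, to be left alone: half a green lime, 52 mm across, cut face down; origin at the centre of its underside.
- cane_a: Bystander, to be left alone: a cut length of peeled cane, 190 mm long, 32 mm thick; origin at the centre of its underside.
- cane_b: Bystander, to be left alone: a shorter length of cane, 160 mm long, 28 mm thick; origin at the centre of its underside.
- nut: Bystander, to be left alone: a loose dark hexagon nut, 30 mm across flats, 16 mm tall (not part of the stack); origin at the centre of its underside.
- grease_tin: Bystander, to be left alone: a closed red tin of grease, 64 mm across, 55 mm tall; origin at the centre of its underside.
- cup: Bystander, to be left alone: an aluminium cup, 72 mm across, 85 mm tall; origin at the centre of its underside.
- roller_ring: Bystander, to be left alone: a black rubber roller ring, 54 mm outside, 28 mm inside, 20 mm tall (not part of the stack); origin at the centre of its underside.
Things that resemble listed ones, but are neither listed nor needed, are in the scene too. Several things look just like the bushing: the one meant starts farthest to the robot's right.

How it is judged:
By the outcome, as a careful person would: the job done as asked, in the order asked, and still so for the second after the job is handed in, with the robot touching nothing.
It also fails if it takes over 72 s, if anything falls off the work surface, if the arm or the gripper's body presses on something with over 40 N, if the wrist force passes 120 N, or if a joint passes its speed limit or range.

## Robot

A 7-joint arm with a two-finger parallel gripper is mounted at the origin on the work surface. World frame = base frame: x ahead of the robot, y to its left, z up, the work surface at z = 0. Lengths are in m, angles in rad, forces in N, time in s.
With the tool pointing down it reaches from about 0.35 to 0.9 m from the base axis. Payload 19.9 kg.
Tool frame: the origin (TCP) lies on the centre line of the jaws, within the pads' length; the fingertips stand 25 mm ahead of it and the grasp point (between the pads) lies 6 mm ahead of it; y points along the fingers, z is the direction in which the jaws open and shut, and the axes are right-handed (so a half turn about y gives the same grasp; the last joint's range is limited). The gripper opens to 94 mm and grips with 3 to 60 N. Pads are 16 mm wide; open, the fingers measure 119 mm over their backs; the gripper's body (75 mm by 177 mm) begins 78 mm behind the grasp point.
Start: joints at [1.234, 0.417, -0.01, 1.614, 0.005, 1.111, -0.053], TCP at [0.182, -0.598, 0.23] pointing down, gripper open.
Joint ranges: [-2.81, 2.81], [-0.39, 2.02], [-1.27, 1.25], [0.06, 2.57], [-1.19, 4.33], [0.19, 2], [-2.82, 2.82]. Speed limits (rad/s): [1.89, 1.89, 2.39, 2.39, 3.01, 3.01, 3.01].

## Interface

Orientations are given as a 3x3 rotation matrix whose columns are the frame's x, y, z axes.
In Python, from rig import env gives the robot as it stands. The module is installed in compiled form; this text tells all that it offers.
- The arm moves only by the shell command python3 -m handwheel 'ROWS' [OPENING] [FORCE]. ROWS is JSON, a list of rows, each an object of numbers: "dx", "dy", "dz": the shift along the world's x, y, z in mm; "wx", "wy", "wz": the turn, a rotation vector about the world's x, y, z in rad. A call has exactly 8 rows; each row shifts and turns the pose as measured when the row begins; what a row does not reach is not made up. A row lasts 1/10 s, in which the tool goes at most 50 mm and 8.59 degrees, less where a joint would pass 70% of its speed; a pose out of reach is approached as far as the arm can. A call is refused whole if a number of a shift passes 50 or a number of a turn 0.15, either way. A call with a gripper value outside its range is refused whole. OPENING is the opening, from 0 (shut) to 1 (fully open), set as the call begins (- or left out, the last holds). The fingers move at their own pace and stop on an object; FORCE is the grip in N (left out, the last holds). Time passes only in rows, so rows that do not move let the fingers close, or fill a call up. It gives the time, the measured TCP pose, the force and the opening at its end, in the units of the state.
- env.get_obs(): the state, without advancing time (a new reading comes with each control period).
- env.get_image(name): name is "side" or "top" or "wrist"; returns the picture (480x640x3 uint8, red, green, blue); there is no depth.
- env.get_calibration(name): a dict with "camera_matrix" (3x3 intrinsics, pixels), "R" (3x3) and "t" (3): a world point X has camera coordinates R X + t. Camera axes: x right, y down, z forward; pixel columns grow to the right and rows downward; lengths in m; the calibration is good to about 2 mm. A picture is of the moment at which its call begins: read the wrist's pose just before it. get_calibration takes no time and is no camera call; for the wrist camera it gives the pose at the moment of the call.
- env.close_job(): hands the job in, once; it reports no verdict.
Trained networks look in the newest picture that a camera, given by its name, has taken for a name from the list of things; names that differ only in an ending like _2 or _b are one class to them, and where a whole thing is asked for, a point or a joint stands for the part that bears it (a point fixed in the world has none). Each returns a list of dicts, best first, with "score" (0 to 1); they miss things now and then, are a little off and sometimes report something else, mostly with a low value. They report only what shows in the picture. A call takes as long as a camera call. They do not tell look-alikes from the thing itself.
- env.recognise(camera, target): "pixel" ([row, column] in pixels, amid what is visible of it).
- env.masks_of(camera, target): "region" (480x640 bool, what is visible of it) and "pixel" ([row, column] in pixels, amid what is visible of it).
The state is a dict: "time": time; "joint_positions": joint angles; "joint_vel": joint speeds; "joint_torque": joint torques, N m; "position": TCP position; "tool_rot": TCP orientation; "force": force on the tool from outside, world axes, zero at the start; "moment": the same for the moment, N m; "gripper_width": finger opening in m.
Only numpy, scipy, OpenCV 4.12 (cv2) and the standard library are available. Lean on these libraries where they do the work, as an engineer would, in place of code of your own. Each camera call takes 0.05 s, during which the arm holds its last target. There are 200 camera calls.

## Working session

There is one attempt and no reset: what is moved stays moved. The work goes in short steps, Python scripts to look and compute and a shell command to move; the robot and the scene stay as the last step left them, time stands still between calls to the robot, and variables do not carry over. Pictures are saved under pics/ and viewed, about 8 in all and at most 12, crops included, and the job is handed in when it is done.

```bash
mkdir -p pics; ls
cat > h.py <<'E'
import numpy as np, cv2
from rig import env
def ray(cam,px,z,cal=None):
    c=cal or env.get_calibration(cam); K=np.array(c["camera_matrix"]);R=np.array(c["R"]);t=np.array(c["t"])
    d=R.T@np.linalg.solve(K,[px[1],px[0],1.]); o=-R.T@t
    return o+d*(z-o[2])/d[2]
def proj(cam,X,cal=None):
    c=cal or env.get_calibration(cam); K=np.array(c["camera_matrix"])
    p=K@(np.array(c["R"])@np.array(X)+np.array(c["t"])); return p[:2][::-1]/p[2]
def save(im,n): cv2.imwrite("pics/"+n,cv2.cvtColor(im,cv2.COLOR_RGB2BGR))
E
python3 - <<'E'
from h import *
np.set_printoptions(precision=3,suppress=True)
for c in("top","side"):
    save(env.get_image(c),c+"0.png")
    cal=env.get_calibration(c);print(c,cal)
    for n,z in(("gearbox",.03),("seat",.064),("spacer",.015),("washer",.003),("bushing",.018),("roller_ring",.01)):
        for d in env.recognise(c,n)[:6]: print(n,round(d["score"],2),np.array(d["pixel"]),ray(c,d["pixel"],z)[:2])
o=env.get_obs();print(o)
E
```

```text
pics
top {'camera_matrix': array([[434.688,   0.   , 318.125],
       [  0.   , 434.688, 246.276],
       [  0.   ,   0.   ,   1.   ]]), 'R': array([[ 0.006, -1.   , -0.025],
       [-0.996, -0.003, -0.089],
       [ 0.089,  0.026, -0.996]]), 't': array([0.01 , 0.61 , 1.339])}
gearbox 0.83 [280.6 333.2] [ 0.503 -0.035]
seat 0.67 [280.8 333.6] [ 0.502 -0.035]
spacer 0.66 [291.1 227.3] [0.468 0.3  ]
washer 0.55 [268.2 421.7] [ 0.544 -0.315]
bushing 0.6 [211.4 207.4] [0.722 0.369]
bushing 0.59 [265.6 208.4] [0.548 0.361]
bushing 0.56 [280.3 335.5] [ 0.504 -0.042]
bushing 0.55 [245.9 233.7] [0.611 0.282]
roller_ring 0.56 [200.  246.2] [0.761 0.247]
side {'camera_matrix': array([[440.49 ,   0.   , 316.856],
       [  0.   , 440.49 , 239.372],
       [  0.   ,   0.   ,   1.   ]]), 'R': array([[-0.864, -0.504,  0.008],
       [-0.333,  0.559, -0.759],
       [ 0.378, -0.659, -0.651]]), 't': array([0.507, 0.278, 0.871])}
gearbox 0.58 [271.4 352.8] [ 0.5   -0.021]
seat 0.67 [269.9 353.6] [0.487 0.005]
seat 0.23 [191.  326.4] [ 0.697 -0.241]
spacer 0.71 [387.  286.4] [0.474 0.308]
bushing 0.9 [395.6 231.9] [0.551 0.376]
bushing 0.7 [354.2 232.6] [0.607 0.304]
bushing 0.69 [274.8 352.1] [ 0.501 -0.021]
bushing 0.68 [352.1 174.7] [0.711 0.359]
roller_ring 0.8 [301.  200.6] [0.764 0.224]
{'time': 0.7, 'joint_positions': array([ 1.235,  0.417, -0.01 ,  1.614,  0.005,  1.111, -0.053]), 'joint_vel': array([-0.001,  0.001,  0.   , -0.   , -0.001,  0.   ,  0.   ]), 'joint_torque': array([ -0.001, -85.086,   0.637, -42.625,  -0.049,   0.014,   0.   ]), 'position': array([ 0.182, -0.598,  0.23 ]), 'tool_rot': array([[-0.957, -0.   ,  0.291],
       [-0.291,  0.   , -0.957],
       [ 0.   , -1.   , -0.   ]]), 'force': array([ 0.023,  0.277, -1.004]), 'moment': array([-0.006,  0.035, -0.018]), 'gripper_width': 0.09377701052902464}
```

View images.

View pics/top0.png

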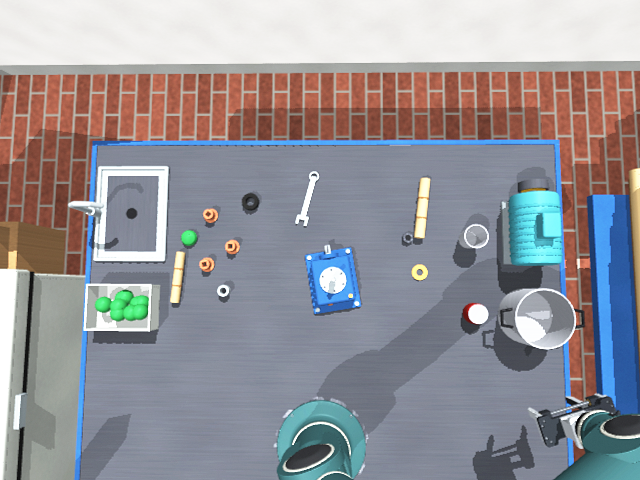

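View pics/side0.png

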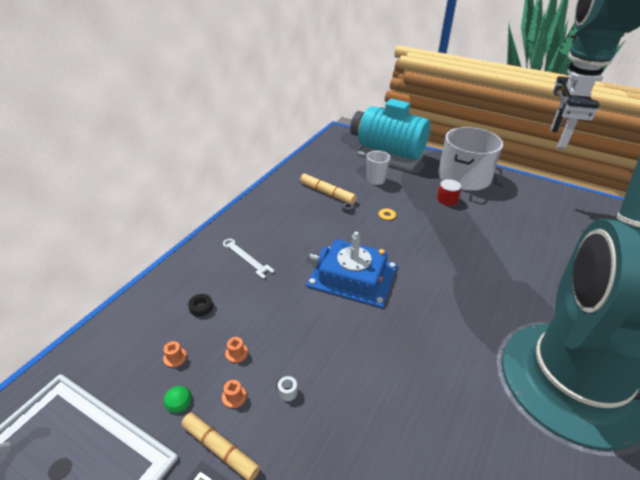

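```bash
python3 -m handwheel '[{"dx":34,"dy":27,"dz":10},{"dx":34,"dy":27,"dz":10},{"dx":34,"dy":27,"dz":10},{"dx":34,"dy":27,"dz":10},{"dx":34,"dy":27,"dz":10},{"dx":34,"dy":27,"dz":10},{"dx":34,"dy":27,"dz":10},{"dx":20,"dy":40}]' 1 30
python3 - <<'E'
from h import *
np.set_printoptions(precision=3,suppress=True)
c=env.get_calibration("wrist");R=np.array(c["R"]);print(c["camera_matrix"],R,-R.T@np.array(c["t"]))
o=env.get_obs();print(o["position"],o["tool_rot"],o["joint_positions"])
for n,z in (("gearbox",.03),("washer",.003)):
  for cam in("top",):
    env.get_image(cam)
    for d in env.masks_of(cam,n)[:3]:
        m=d["region"].astype(np.uint8); print(n,d["score"],d["pixel"],cv2.minAreaRect(cv2.findNonZero(m)))
E
```

```text
[[371.715   0.    318.712]
 [  0.    371.715 245.157]
 [  0.      0.      1.   ]] [[ 0.291 -0.957 -0.   ]
 [-0.921 -0.28   0.272]
 [-0.26  -0.079 -0.962]] [ 0.258 -0.575  0.385]
[ 0.182 -0.598  0.23 ] [[-0.957 -0.     0.291]
 [-0.291  0.    -0.957]
 [ 0.    -1.    -0.   ]] [ 1.235  0.417 -0.01   1.614  0.005  1.111 -0.053]
washer 0.5 [270.7, 413.7] ((419.2500305175781, 272.25), (13.435027122497559, 14.142135620117188), 45.0)invalid input
```

```bash
python3 -m handwheel '[{"dx":34,"dy":27,"dz":10,"wx":0,"wy":0,"wz":0},{"dx":34,"dy":27,"dz":10,"wx":0,"wy":0,"wz":0},{"dx":34,"dy":27,"dz":10,"wx":0,"wy":0,"wz":0},{"dx":34,"dy":27,"dz":10,"wx":0,"wy":0,"wz":0},{"dx":34,"dy":27,"dz":10,"wx":0,"wy":0,"wz":0},{"dx":34,"dy":27,"dz":10,"wx":0,"wy":0,"wz":0},{"dx":34,"dy":27,"dz":10,"wx":0,"wy":0,"wz":0},{"dx":20,"dy":40,"dz":0,"wx":0,"wy":0,"wz":0}]' 1 30
```

```text
time: 1.7
position: [0.4426, -0.3636, 0.3029]
tool_rot: [[-0.96, -0.001, 0.28], [-0.28, -0.001, -0.96], [0.001, -1.0, 0.001]]
force: [0.1, 0.1, -1.3]
gripper_width: 0.0942
```

```bash
python3 -m handwheel '[{"dx":0,"dy":41,"dz":0,"wx":0,"wy":0,"wz":-0.035},{"dx":0,"dy":41,"dz":0,"wx":0,"wy":0,"wz":-0.035},{"dx":0,"dy":41,"dz":0,"wx":0,"wy":0,"wz":-0.035},{"dx":-5,"dy":41,"dz":0,"wx":0,"wy":0,"wz":-0.035},{"dx":-5,"dy":41,"dz":0,"wx":0,"wy":0,"wz":-0.035},{"dx":-5,"dy":41,"dz":0,"wx":0,"wy":0,"wz":-0.035},{"dx":-5,"dy":41,"dz":0,"wx":0,"wy":0,"wz":-0.035},{"dx":0,"dy":20,"dz":0,"wx":0,"wy":0,"wz":-0.035}]' 1 30
python3 - <<'E'
from h import *
np.set_printoptions(precision=3,suppress=True)
o=env.get_obs();print(o["position"],o["joint_vel"])
c=env.get_calibration("wrist"); im=env.get_image("wrist");save(im,"w1.png")
c2=env.get_calibration("wrist");print(c["t"],c2["t"])
for n,z in(("tip",.140),("gearbox",.03),("seat",.064)):
    for d in env.recognise("wrist",n)[:3]: print(n,d["score"],d["pixel"],ray("wrist",d["pixel"],z,c))
E
```

```text
time: 2.5
position: [0.4231, -0.0407, 0.3034]
tool_rot: [[-1.0, 0.002, -0.0], [0.0, -0.002, -1.0], [-0.002, -1.0, 0.002]]
force: [0.9, -0.3, -0.7]
gripper_width: 0.0939
[ 0.423 -0.041  0.303] [-0.219 -0.044 -0.209  0.034 -0.011 -0.002 -0.804]
[-0.042  0.36   0.577] [-0.04   0.36   0.577]
tip 0.7 [128.6, 309.3] [ 0.512 -0.034  0.14 ]
gearbox 0.7 [128.1, 309.4] [ 0.515 -0.031  0.03 ]
seat 0.56 [168.8, 19.8] [0.474 0.269 0.064]
seat 0.55 [126.9, 311.5] [ 0.516 -0.034  0.064]
```

View pics/w1.png

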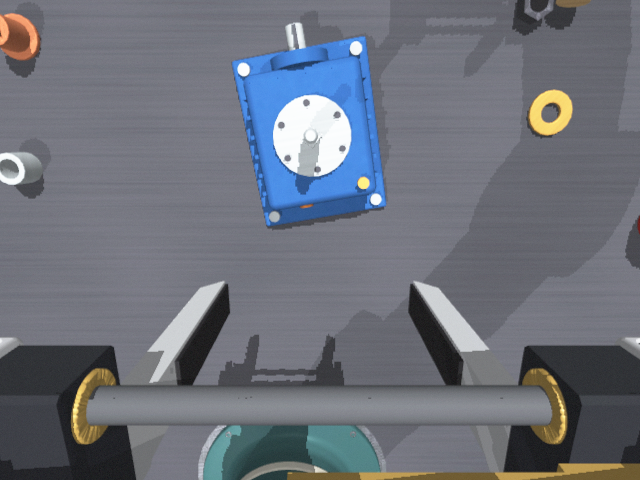

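Run:
```python
from h import *
np.set_printoptions(precision=4,suppress=True)
c=env.get_calibration("wrist"); im=cv2.cvtColor(cv2.imread("pics/w1.png"),cv2.COLOR_BGR2RGB).astype(int)
def fit(mask,z,name,y0,y1,x0,x1):
    m=np.zeros(mask.shape,np.uint8); m[y0:y1,x0:x1]=mask[y0:y1,x0:x1]
    n,l,s,_=cv2.connectedComponentsWithStats(m); k=1+np.argmax(s[1:,4])
    h=cv2.convexHull(cv2.findNonZero((l==k).astype(np.uint8))); e=cv2.fitEllipse(h)
    print(name,e,ray("wrist",e[0][::-1],z,c))
r,g,b=im[...,0],im[...,1],im[...,2]
notblue=((b-r)<40)
fit((notblue).astype(np.uint8),.064,"cap",88,184,266,358)
fit(((r-b)>80).astype(np.uint8),.005,"washer",80,145,520,580)
yel=((r-b)>80)
tp=im[120:150,296:326].sum(2)
m=np.zeros(r.shape,np.uint8);
for z in(.064,.14): print(z,proj("wrist",[.505,-.036,z],c))
save(cv2.resize(im[85:190,260:365].astype(np.uint8),None,fx=5,fy=5,interpolation=cv2.INTER_CUBIC),"w1c.png")
```

```text
cap ((311.6538391113281, 135.30934143066406), (77.57255554199219, 81.32498168945312), 178.31419372558594) [ 0.508  -0.0378  0.064 ]
washer ((550.2391357421875, 111.95492553710938), (40.37000274658203, 47.60230255126953), 36.366947174072266) [ 0.5345 -0.3116  0.005 ]
0.064 [138.4001 309.9232]
0.14 [137.8906 308.0324]
```

View pics/w1c.png

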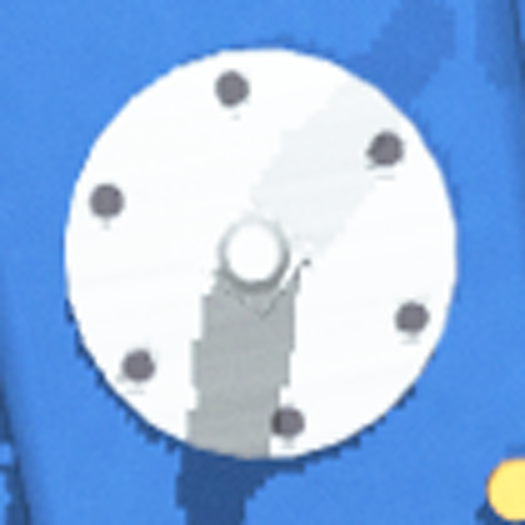

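```bash
python3 -m handwheel '[{"dx":0,"dy":43,"dz":0,"wx":0,"wy":0,"wz":0},{"dx":0,"dy":43,"dz":0,"wx":0,"wy":0,"wz":0},{"dx":0,"dy":43,"dz":0,"wx":0,"wy":0,"wz":0},{"dx":0,"dy":43,"dz":0,"wx":0,"wy":0,"wz":0},{"dx":0,"dy":43,"dz":-20,"wx":0,"wy":0,"wz":0},{"dx":0,"dy":43,"dz":-20,"wx":0,"wy":0,"wz":0},{"dx":0,"dy":43,"dz":-20,"wx":0,"wy":0,"wz":0},{"dx":0,"dy":35,"dz":-20,"wx":0,"wy":0,"wz":0}]' 1 30
cat >> h.py <<'E'
def shot(name):
    o=env.get_obs(); c=env.get_calibration("wrist"); im=env.get_image("wrist"); save(im,name)
    print("tcp",o["position"].round(4),"F",o["force"].round(1),"t",o["time"]); return im,c
E
python3 - <<'E'
from h import *
np.set_printoptions(precision=4,suppress=True)
im,c=shot("w2.png")
for n,z in(("spacer",.03),("bushing",.036)):
    for d in env.masks_of("wrist",n)[:3]:
        h=cv2.convexHull(cv2.findNonZero(d["region"].astype(np.uint8))); x,y,w,hh=cv2.boundingRect(h)
        print(n,d["score"],d["pixel"],(x,y,w,hh),ray("wrist",d["pixel"],z/2,c))
    print(proj("wrist",[.471,.304,z],c))
E
```

```text
time: 3.5
position: [0.4287, 0.2906, 0.2227]
tool_rot: [[-1.0, 0.007, -0.023], [0.023, -0.001, -1.0], [-0.007, -1.0, 0.001]]
force: [0.5, -1.3, 1.0]
gripper_width: 0.0941
tcp [0.4287 0.2906 0.2227] F [ 0.5 -1.3  1. ] t 3.5
spacer 0.86 [190.0, 294.5] (280, 163, 37, 39) [0.4633 0.3129 0.015 ]
[183.4021 302.8043]
bushing 0.93 [21.8, 314.3] (291, 0, 51, 52) [0.6075 0.29   0.018 ]
bushing 0.77 [91.7, 232.8] (207, 66, 50, 53) [0.5531 0.3648 0.018 ]
[184.092  302.5391]
```

View pics/w2.png

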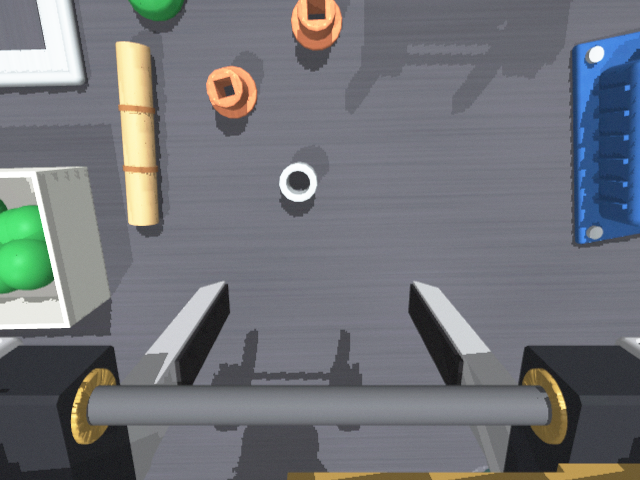

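Run:
```python
from h import *
np.set_printoptions(precision=4,suppress=True)
c=env.get_calibration("wrist"); im=cv2.imread("pics/w2.png"); g=cv2.cvtColor(im,cv2.COLOR_BGR2GRAY)
m=np.zeros_like(g); m[150:215,268:330]=(g[150:215,268:330]<70)
n,l,s,ce=cv2.connectedComponentsWithStats(m)
for k in range(1,n):
    if s[k,4]>60: print("dark",s[k],ce[k])
m=np.zeros_like(g); m[150:215,268:330]=(g[150:215,268:330]>235)
e=cv2.fitEllipse(cv2.convexHull(cv2.findNonZero(m)));print(e)
p=ray("wrist",e[0][::-1],.03,c);print(p,(p-env.get_obs()["position"])*1000)
```

```text
dark [289 172  21  18 281] [298.7082 180.2349]
((297.67474365234375, 181.94435119628906), (36.49806594848633, 37.1860466003418), 167.58326721191406)
[0.4709 0.3081 0.03  ] [  43.1442   18.0122 -192.0678]
```

```bash
python3 -m handwheel '[{"dx":15,"dy":6,"dz":-30,"wx":0,"wy":0.007,"wz":0.023},{"dx":15,"dy":6,"dz":-30,"wx":0,"wy":0,"wz":0},{"dx":13,"dy":6,"dz":-30,"wx":0,"wy":0,"wz":0},{"dx":0,"dy":0,"dz":-20,"wx":0,"wy":0,"wz":0},{"dx":0,"dy":0,"dz":0,"wx":0,"wy":0,"wz":0},{"dx":0,"dy":0,"dz":0,"wx":0,"wy":0,"wz":0},{"dx":0,"dy":0,"dz":0,"wx":0,"wy":0,"wz":0},{"dx":0,"dy":0,"dz":0,"wx":0,"wy":0,"wz":0}]'
python3 - <<'E'
from h import *
im,c=shot("w3.png")
print(env.get_obs()["tool_rot"].round(4))
g=cv2.cvtColor(cv2.cvtColor(im,cv2.COLOR_RGB2BGR),cv2.COLOR_BGR2GRAY)
q=proj("wrist",[.471,.308,.03],c).astype(int);print(q)
y,x=q-45
m=np.zeros_like(g);m[y:y+90,x:x+90]=g[y:y+90,x:x+90]>235
n,l,s,ce=cv2.connectedComponentsWithStats(m);k=1+np.argmax(s[1:,4])
e=cv2.fitEllipse(cv2.convexHull(cv2.findNonZero((l==k).astype(np.uint8))));print(e)
p=ray("wrist",e[0][::-1],.03,c);print(p,(p-env.get_obs()["position"])*1000)
E
```

```text
time: 4.45
position: [0.4814, 0.2973, 0.1132]
tool_rot: [[-1.0, 0.005, -0.009], [0.009, -0.005, -1.0], [-0.005, -1.0, 0.005]]
force: [0.3, -0.3, -0.2]
gripper_width: 0.094
tcp [0.4814 0.2973 0.1132] F [ 0.3 -0.3 -0.2] t 4.45
[[-0.9999  0.0053 -0.0086]
 [ 0.0086 -0.0047 -1.    ]
 [-0.0054 -1.      0.0046]]
[277 302]
((301.00482177734375, 275.55029296875), (47.562984466552734, 50.3985710144043), 91.94198608398438)
[0.47261043 0.30871376 0.03      ] [ -8.89670558  11.32652973 -83.30284567]
```

```bash
python3 -m handwheel '[{"dx":-4,"dy":5,"dz":-10,"wx":0,"wy":0.005,"wz":0.009},{"dx":-3,"dy":4,"dz":-10,"wx":0.005,"wy":0,"wz":0},{"dx":-2,"dy":2,"dz":-10,"wx":0,"wy":0,"wz":0},{"dx":0,"dy":0,"dz":-10,"wx":0,"wy":0,"wz":0},{"dx":0,"dy":0,"dz":-5,"wx":0,"wy":0,"wz":0},{"dx":0,"dy":0,"dz":0,"wx":0,"wy":0,"wz":0},{"dx":0,"dy":0,"dz":0,"wx":0,"wy":0,"wz":0},{"dx":0,"dy":0,"dz":0,"wx":0,"wy":0,"wz":0}]'
```

```text
time: 5.3
position: [0.4712, 0.3097, 0.0648]
tool_rot: [[-1.0, 0.0, 0.002], [-0.002, 0.001, -1.0], [-0.0, -1.0, -0.001]]
force: [-0.2, 0.6, -0.7]
gripper_width: 0.0939
```

```bash
python3 -m handwheel '[{"dx":1,"dy":-1,"dz":-10,"wx":0,"wy":0,"wz":0},{"dx":0,"dy":0,"dz":-10,"wx":0,"wy":0,"wz":0},{"dx":0,"dy":0,"dz":-10,"wx":0,"wy":0,"wz":0},{"dx":0,"dy":0,"dz":-6,"wx":0,"wy":0,"wz":0},{"dx":0,"dy":0,"dz":0,"wx":0,"wy":0,"wz":0},{"dx":0,"dy":0,"dz":0,"wx":0,"wy":0,"wz":0},{"dx":0,"dy":0,"dz":0,"wx":0,"wy":0,"wz":0},{"dx":0,"dy":0,"dz":0,"wx":0,"wy":0,"wz":0}]'; python3 -m handwheel '[{"dx":0,"dy":0,"dz":0,"wx":0,"wy":0,"wz":0},{"dx":0,"dy":0,"dz":0,"wx":0,"wy":0,"wz":0},{"dx":0,"dy":0,"dz":0,"wx":0,"wy":0,"wz":0},{"dx":0,"dy":0,"dz":0,"wx":0,"wy":0,"wz":0},{"dx":0,"dy":0,"dz":0,"wx":0,"wy":0,"wz":0},{"dx":0,"dy":0,"dz":0,"wx":0,"wy":0,"wz":0},{"dx":0,"dy":0,"dz":0,"wx":0,"wy":0,"wz":0},{"dx":0,"dy":0,"dz":0,"wx":0,"wy":0,"wz":0}]' 0.3 25
```

```text
time: 6.1
position: [0.4726, 0.3085, 0.0258]
tool_rot: [[-1.0, 0.001, 0.002], [-0.002, 0.001, -1.0], [-0.001, -1.0, -0.001]]
force: [0.1, -0.4, -0.4]
gripper_width: 0.0943
time: 6.9
position: [0.473, 0.3087, 0.0266]
tool_rot: [[-1.0, 0.002, 0.002], [-0.002, 0.002, -1.0], [-0.002, -1.0, -0.002]]
force: [-0.1, -0.4, -0.1]
gripper_width: 0.0351
```

```bash
python3 -m handwheel '[{"dx":0,"dy":0,"dz":30,"wx":0,"wy":0,"wz":0},{"dx":0,"dy":0,"dz":45,"wx":0,"wy":0,"wz":0},{"dx":0,"dy":0,"dz":45,"wx":0,"wy":0,"wz":0},{"dx":0,"dy":0,"dz":45,"wx":0,"wy":0,"wz":0},{"dx":3,"dy":-20,"dz":25,"wx":0,"wy":0,"wz":0},{"dx":3,"dy":-35,"dz":0,"wx":0,"wy":0,"wz":0},{"dx":3,"dy":-40,"dz":0,"wx":0,"wy":0,"wz":0},{"dx":3,"dy":-40,"dz":0,"wx":0,"wy":0,"wz":0}]';
python3 -m handwheel '[{"dx":4,"dy":-40,"dz":0,"wx":0,"wy":0,"wz":0},{"dx":4,"dy":-40,"dz":0,"wx":0,"wy":0,"wz":0},{"dx":4,"dy":-40,"dz":0,"wx":0,"wy":0,"wz":0},{"dx":4,"dy":-30,"dz":0,"wx":0,"wy":0,"wz":0},{"dx":4,"dy":-20,"dz":0,"wx":0,"wy":0,"wz":0},{"dx":0,"dy":0,"dz":0,"wx":0,"wy":0,"wz":0},{"dx":0,"dy":0,"dz":0,"wx":0,"wy":0,"wz":0},{"dx":0,"dy":0,"dz":0,"wx":0,"wy":0,"wz":0}]'
```

```text
time: 7.7
position: [0.4808, 0.1741, 0.2235]
tool_rot: [[-1.0, -0.0, 0.012], [-0.012, 0.002, -1.0], [0.0, -1.0, -0.002]]
force: [0.9, -0.2, -1.9]
gripper_width: 0.0352
time: 8.5
position: [0.4993, -0.0083, 0.2233]
tool_rot: [[-1.0, -0.001, 0.005], [-0.005, -0.0, -1.0], [0.001, -1.0, 0.0]]
force: [-0.0, 0.3, -1.6]
gripper_width: 0.0348
```

Now measure the spacer in hand, aiming nearly over the spindle.

```bash
python3 -m handwheel '[{"dx":5,"dy":-15,"dz":-5,"wx":0,"wy":0,"wz":-0.005},{"dx":4,"dy":-14,"dz":-5,"wx":0,"wy":0,"wz":0},{"dx":0,"dy":0,"dz":-5,"wx":0,"wy":0,"wz":0},{"dx":0,"dy":0,"dz":0,"wx":0,"wy":0,"wz":0},{"dx":0,"dy":0,"dz":0,"wx":0,"wy":0,"wz":0},{"dx":0,"dy":0,"dz":0,"wx":0,"wy":0,"wz":0},{"dx":0,"dy":0,"dz":0,"wx":0,"wy":0,"wz":0},{"dx":0,"dy":0,"dz":0,"wx":0,"wy":0,"wz":0}]'
python3 - <<'E'
from h import *
im,c=shot("w4.png")
q=proj("wrist",env.get_obs()["position"]+[0,0,.003],c);print(q, proj("wrist",[.508,-.0378,.14],c))
q=q.astype(int)
save(cv2.resize(im[q[0]-90:q[0]+90,q[1]-100:q[1]+100],None,fx=3.5,fy=3.3),"w4c.png")
E
```

```text
time: 9.3
position: [0.5086, -0.0364, 0.2069]
tool_rot: [[-1.0, -0.001, 0.004], [-0.004, 0.001, -1.0], [0.001, -1.0, -0.001]]
force: [-0.3, 0.2, -1.8]
gripper_width: 0.035
tcp [ 0.5086 -0.0364  0.2069] F [-0.3  0.2 -1.8] t 9.3
[323.10811813 318.03570338] [271.448437   320.60164086]
```

View pics/w4c.png

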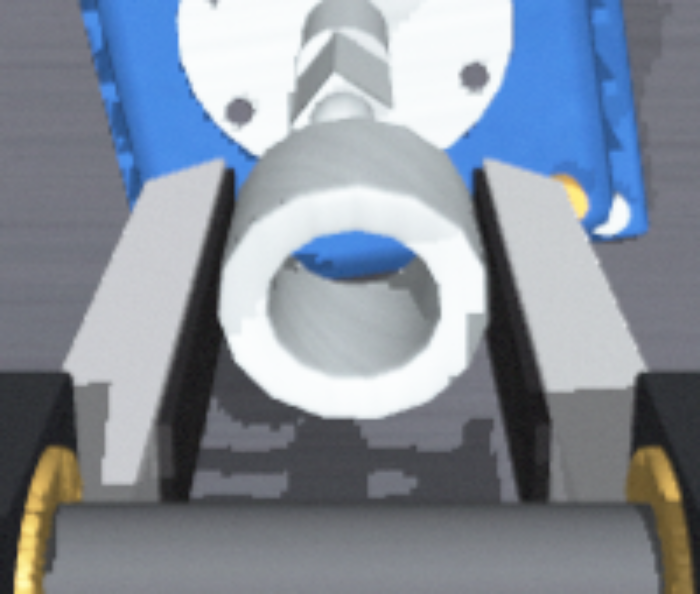

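```bash
python3 -m handwheel '[{"dx":-15,"dy":1,"dz":0,"wx":0,"wy":0,"wz":-0.004},{"dx":-15,"dy":0,"dz":0,"wx":0,"wy":0,"wz":0},{"dx":-12,"dy":0,"dz":0,"wx":0,"wy":0,"wz":0},{"dx":0,"dy":0,"dz":0,"wx":0,"wy":0,"wz":0},{"dx":0,"dy":0,"dz":0,"wx":0,"wy":0,"wz":0},{"dx":0,"dy":0,"dz":0,"wx":0,"wy":0,"wz":0},{"dx":0,"dy":0,"dz":0,"wx":0,"wy":0,"wz":0},{"dx":0,"dy":0,"dz":0,"wx":0,"wy":0,"wz":0}]'
python3 - <<'E'
from h import *
im,c=shot("w5.png")
im=im.astype(int); r,b=im[...,0],im[...,2]
q=proj("wrist",[.508,-.035,.064],c);print(q, proj("wrist",[.508,-.035,.14],c))
q=q.astype(int);y,x=q-75
m=np.zeros(r.shape,np.uint8); m[y:y+150,x:x+150]=((b-r)<40)[y:y+150,x:x+150]&(r[y:y+150,x:x+150]>90)
n,l,s,_=cv2.connectedComponentsWithStats(m);k=1+np.argmax(s[1:,4])
h=cv2.convexHull(cv2.findNonZero((l==k).astype(np.uint8))); e=cv2.fitEllipse(h);print(s[k],e,ray("wrist",e[0][::-1],.064,c))
print("crop origin",y,x)
save(cv2.resize(im[y:y+200,x:x+150].astype(np.uint8),None,fx=4,fy=3,interpolation=cv2.INTER_CUBIC),"w5c.png")
E
```

```text
time: 10.15
position: [0.4667, -0.0349, 0.2075]
tool_rot: [[-1.0, 0.001, 0.001], [-0.001, 0.001, -1.0], [-0.001, -1.0, -0.001]]
force: [0.5, 0.6, -2.0]
gripper_width: 0.0349
tcp [ 0.4667 -0.0349  0.2075] F [ 0.5  0.6 -2. ] t 10.15
[189.6340306 318.6795324] [205.7407231 318.58294  ]
[ 269  140   99  100 7705] ((317.9051818847656, 189.89877319335938), (98.73145294189453, 99.3687973022461), 3.7028751373291016) [ 0.50778815 -0.03438109  0.064     ]
crop origin 114 243
```

View pics/w5c.png

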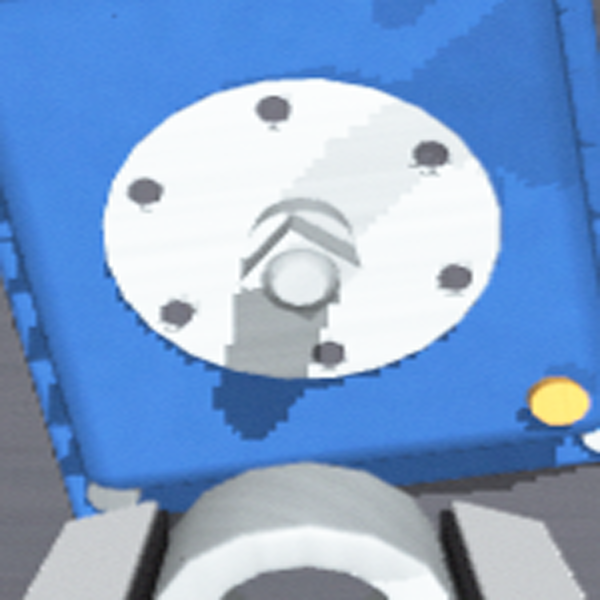

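```bash
python3 -m handwheel '[{"dx":14,"dy":0,"dz":0,"wx":0,"wy":0,"wz":0},{"dx":14,"dy":0,"dz":0,"wx":0,"wy":0,"wz":0},{"dx":12,"dy":0,"dz":0,"wx":0,"wy":0,"wz":0},{"dx":2,"dy":0,"dz":-15,"wx":0,"wy":0,"wz":0},{"dx":0,"dy":0,"dz":-15,"wx":0,"wy":0,"wz":0},{"dx":0,"dy":0,"dz":0,"wx":0,"wy":0,"wz":0},{"dx":0,"dy":0,"dz":0,"wx":0,"wy":0,"wz":0},{"dx":0,"dy":0,"dz":0,"wx":0,"wy":0,"wz":0}]'
python3 - <<'E'
from h import *
im,c=shot("w6.png")
p=env.get_obs()["position"]; g=im.min(2)
q=proj("wrist",p+[0,0,.003],c);print(q); q=q.astype(int)
y,x=q-45; print(y,x); m=np.zeros_like(g);m[y:y+85,x:x+90]=g[y:y+85,x:x+90]>215
n,l,s,_=cv2.connectedComponentsWithStats(m);k=1+np.argmax(s[1:,4]);print(s[k])
h=cv2.convexHull(cv2.findNonZero((l==k).astype(np.uint8)));e=cv2.fitEllipse(h);print(e,ray("wrist",e[0][::-1],p[2]+.0034,c)-p)
E
```

```text
time: 11.0
position: [0.5095, -0.0346, 0.1738]
tool_rot: [[-1.0, -0.002, 0.001], [-0.001, 0.002, -1.0], [0.002, -1.0, -0.002]]
force: [-0.1, 0.4, -1.2]
gripper_width: 0.0354
tcp [ 0.5095 -0.0346  0.1738] F [-0.1  0.4 -1.2] t 11.0
[323.13125898 318.08103082]
278 273
[ 281  289   75   71 2288]
((318.4769287109375, 324.22344970703125), (70.33134460449219, 75.24279022216797), 85.60572052001953) [-0.00033131 -0.00017928  0.0034    ]
```

```bash
python3 -m handwheel '[{"dx":-1.2,"dy":0,"dz":-3,"wx":0,"wy":0,"wz":0},{"dx":0,"dy":0,"dz":-5,"wx":0,"wy":0,"wz":0},{"dx":0,"dy":0,"dz":-5,"wx":0,"wy":0,"wz":0},{"dx":0,"dy":0,"dz":-4,"wx":0,"wy":0,"wz":0},{"dx":0,"dy":0,"dz":-3,"wx":0,"wy":0,"wz":0},{"dx":0,"dy":0,"dz":-3,"wx":0,"wy":0,"wz":0},{"dx":0,"dy":0,"dz":-3,"wx":0,"wy":0,"wz":0},{"dx":0,"dy":0,"dz":0,"wx":0,"wy":0,"wz":0}]'
```

```text
time: 11.85
position: [0.5084, -0.0348, 0.1465]
tool_rot: [[-1.0, -0.0, 0.001], [-0.001, 0.001, -1.0], [0.0, -1.0, -0.001]]
force: [-0.3, 0.2, -1.6]
gripper_width: 0.0347
```

```bash
python3 -m handwheel '[{"dx":0,"dy":0,"dz":-5,"wx":0,"wy":0,"wz":0},{"dx":0,"dy":0,"dz":-6,"wx":0,"wy":0,"wz":0},{"dx":0,"dy":0,"dz":-6,"wx":0,"wy":0,"wz":0},{"dx":0,"dy":0,"dz":-5,"wx":0,"wy":0,"wz":0},{"dx":0,"dy":0,"dz":-3,"wx":0,"wy":0,"wz":0},{"dx":0,"dy":0,"dz":-3,"wx":0,"wy":0,"wz":0},{"dx":0,"dy":0,"dz":-2,"wx":0,"wy":0,"wz":0},{"dx":0,"dy":0,"dz":0,"wx":0,"wy":0,"wz":0}]'
```

```text
time: 12.65
position: [0.5083, -0.0347, 0.1135]
tool_rot: [[-1.0, -0.0, 0.001], [-0.001, 0.001, -1.0], [0.0, -1.0, -0.001]]
force: [-0.2, -1.0, -1.3]
gripper_width: 0.035
```

```bash
python3 -m handwheel '[{"dx":0,"dy":0,"dz":-4,"wx":0,"wy":0,"wz":0},{"dx":0,"dy":0,"dz":-4,"wx":0,"wy":0,"wz":0},{"dx":0,"dy":0,"dz":-4,"wx":0,"wy":0,"wz":0},{"dx":0,"dy":0,"dz":-3,"wx":0,"wy":0,"wz":0},{"dx":0,"dy":0,"dz":-2,"wx":0,"wy":0,"wz":0},{"dx":0,"dy":0,"dz":-1,"wx":0,"wy":0,"wz":0},{"dx":0,"dy":0,"dz":-1,"wx":0,"wy":0,"wz":0},{"dx":0,"dy":0,"dz":-1,"wx":0,"wy":0,"wz":0}]'
python3 -m handwheel '[{"dx":0,"dy":0,"dz":-0.5,"wx":0,"wy":0,"wz":0},{"dx":0,"dy":0,"dz":-0.5,"wx":0,"wy":0,"wz":0},{"dx":0,"dy":0,"dz":-0.5,"wx":0,"wy":0,"wz":0},{"dx":0,"dy":0,"dz":0,"wx":0,"wy":0,"wz":0},{"dx":0,"dy":0,"dz":0,"wx":0,"wy":0,"wz":0},{"dx":0,"dy":0,"dz":0,"wx":0,"wy":0,"wz":0},{"dx":0,"dy":0,"dz":0,"wx":0,"wy":0,"wz":0},{"dx":0,"dy":0,"dz":0,"wx":0,"wy":0,"wz":0}]'
```

```text
time: 13.45
position: [0.5085, -0.0346, 0.0922]
tool_rot: [[-1.0, 0.0, 0.001], [-0.001, 0.001, -1.0], [-0.0, -1.0, -0.001]]
force: [-1.4, 0.0, -0.9]
gripper_width: 0.0347
time: 14.25
position: [0.5085, -0.0346, 0.0906]
tool_rot: [[-1.0, 0.0, 0.001], [-0.001, 0.001, -1.0], [-0.0, -1.0, -0.001]]
force: [-0.8, 0.8, -2.4]
gripper_width: 0.0346
```

```bash
python3 -m handwheel '[{"dx":0,"dy":0,"dz":-0.5,"wx":0,"wy":0,"wz":0},{"dx":0,"dy":0,"dz":-0.5,"wx":0,"wy":0,"wz":0},{"dx":0,"dy":0,"dz":0,"wx":0,"wy":0,"wz":0},{"dx":0,"dy":0,"dz":0,"wx":0,"wy":0,"wz":0},{"dx":0,"dy":0,"dz":0,"wx":0,"wy":0,"wz":0},{"dx":0,"dy":0,"dz":0,"wx":0,"wy":0,"wz":0},{"dx":0,"dy":0,"dz":0,"wx":0,"wy":0,"wz":0},{"dx":0,"dy":0,"dz":0,"wx":0,"wy":0,"wz":0}]'
```

```text
time: 15.05
position: [0.5085, -0.0346, 0.0906]
tool_rot: [[-1.0, 0.0, 0.001], [-0.001, 0.0, -1.0], [-0.0, -1.0, -0.0]]
force: [-1.5, -0.5, -0.2]
gripper_width: 0.0348
```

```bash
python3 -m handwheel '[{"dx":0,"dy":0,"dz":0,"wx":0,"wy":0,"wz":0},{"dx":0,"dy":0,"dz":0,"wx":0,"wy":0,"wz":0},{"dx":0,"dy":0,"dz":0,"wx":0,"wy":0,"wz":0},{"dx":0,"dy":0,"dz":0,"wx":0,"wy":0,"wz":0},{"dx":0,"dy":0,"dz":10,"wx":0,"wy":0,"wz":0},{"dx":0,"dy":0,"dz":30,"wx":0,"wy":0,"wz":0},{"dx":0,"dy":0,"dz":40,"wx":0,"wy":0,"wz":0},{"dx":0,"dy":0,"dz":40,"wx":0,"wy":0,"wz":0}]' 0.9
python3 -m handwheel '[{"dx":-3,"dy":-35,"dz":0,"wx":0,"wy":0,"wz":0},{"dx":-3,"dy":-45,"dz":0,"wx":0,"wy":0,"wz":0},{"dx":-3,"dy":-45,"dz":0,"wx":0,"wy":0,"wz":0},{"dx":-3,"dy":-45,"dz":0,"wx":0,"wy":0,"wz":0},{"dx":-3,"dy":-45,"dz":-15,"wx":0,"wy":0,"wz":0},{"dx":0,"dy":-40,"dz":-15,"wx":0,"wy":0,"wz":0},{"dx":0,"dy":-20,"dz":-10,"wx":0,"wy":0,"wz":0},{"dx":0,"dy":0,"dz":0,"wx":0,"wy":0,"wz":0}]'
cat >> h.py <<'E'
def blob(im,c,mask,z,cx,w=60):
    q=proj("wrist",cx,c).astype(int); y,x=np.maximum(q-w,0)
    m=np.zeros(mask.shape,np.uint8); m[y:y+2*w,x:x+2*w]=mask[y:y+2*w,x:x+2*w]
    n,l,s,_=cv2.connectedComponentsWithStats(m);k=1+np.argmax(s[1:,4])
    h=cv2.convexHull(cv2.findNonZero((l==k).astype(np.uint8)));e=cv2.fitEllipse(h)
    return s[k],e,ray("wrist",e[0][::-1],z,c)
E
python3 - <<'E'
from h import *
im,c=shot("w7.png"); a=im.astype(int)
print(blob(im,c,(a[...,0]-a[...,2])>80,.005,[.5345,-.308,.005]),env.get_obs()["joint_vel"].round(2))
E
```

```text
time: 15.85
position: [0.506, -0.0341, 0.2121]
tool_rot: [[-1.0, -0.007, 0.002], [-0.002, 0.003, -1.0], [0.007, -1.0, -0.003]]
force: [0.7, -0.9, -0.1]
gripper_width: 0.0845
time: 16.65
position: [0.4917, -0.3182, 0.1846]
tool_rot: [[-1.0, 0.009, 0.007], [-0.007, -0.003, -1.0], [-0.009, -1.0, 0.003]]
force: [-0.1, 1.0, 0.0]
gripper_width: 0.0844
tcp [ 0.4917 -0.3182  0.1846] F [-0.1  1.   0. ] t 16.65
(array([ 281,  157,   55,   57, 1964], dtype=int32), ((308.0121154785156, 184.81341552734375), (54.96953201293945, 55.859230041503906), 171.8540496826172), array([ 0.53407053, -0.30913184,  0.005     ])) [-0.03 -0.03 -0.03  0.01 -0.01  0.   -0.01]
```

```bash
python3 -m handwheel '[{"dx":12,"dy":3,"dz":-18,"wx":0,"wy":0.008,"wz":-0.007},{"dx":12,"dy":3,"dz":-18,"wx":0,"wy":0,"wz":0},{"dx":12,"dy":3,"dz":-18,"wx":0,"wy":0,"wz":0},{"dx":6,"dy":0,"dz":-18,"wx":0,"wy":0,"wz":0},{"dx":0,"dy":0,"dz":-15,"wx":0,"wy":0,"wz":0},{"dx":0,"dy":0,"dz":-12,"wx":0,"wy":0,"wz":0},{"dx":0,"dy":0,"dz":-5,"wx":0,"wy":0,"wz":0},{"dx":0,"dy":0,"dz":0,"wx":0,"wy":0,"wz":0}]'
python3 - <<'E'
from h import *
im,c=shot("w8.png"); a=im.astype(int)
print(blob(im,c,(a[...,0]-a[...,2])>80,.005,[.534,-.309,.005],70),env.get_obs()["tool_rot"].round(3))
E
```

```text
time: 17.5
position: [0.5387, -0.2991, 0.0823]
tool_rot: [[-1.0, 0.008, 0.01], [-0.01, -0.003, -1.0], [-0.008, -1.0, 0.003]]
force: [-0.2, -0.1, -0.7]
gripper_width: 0.0846
tcp [ 0.5387 -0.2991  0.0823] F [-0.2 -0.1 -0.7] t 17.5
(array([ 296,  237,   74,   71, 3366], dtype=int32), ((332.71929931640625, 272.096923828125), (70.72339630126953, 74.34254455566406), 82.71357727050781), array([ 0.5346349 , -0.30898526,  0.005     ])) [[-1.     0.008  0.01 ]
 [-0.01  -0.003 -1.   ]
 [-0.008 -1.     0.003]]
```

```bash
python3 -m handwheel '[{"dx":-2,"dy":-5,"dz":-8,"wx":0.003,"wy":0.008,"wz":-0.01},{"dx":-2,"dy":-4,"dz":-8,"wx":0,"wy":0,"wz":0},{"dx":0,"dy":-1,"dz":-8,"wx":0,"wy":0,"wz":0},{"dx":0,"dy":0,"dz":-8,"wx":0,"wy":0,"wz":0},{"dx":0,"dy":0,"dz":-8,"wx":0,"wy":0,"wz":0},{"dx":0,"dy":0,"dz":-5,"wx":0,"wy":0,"wz":0},{"dx":0,"dy":0,"dz":0,"wx":0,"wy":0,"wz":0},{"dx":0,"dy":0,"dz":0,"wx":0,"wy":0,"wz":0}]'
```

```text
time: 18.35
position: [0.5343, -0.3113, 0.0348]
tool_rot: [[-1.0, 0.0, -0.003], [0.003, -0.001, -1.0], [-0.0, -1.0, 0.001]]
force: [0.5, 1.0, 0.6]
gripper_width: 0.0846
```

```bash
python3 -m handwheel '[{"dx":0.3,"dy":2,"dz":-2,"wx":0,"wy":0,"wz":0.003},{"dx":0,"dy":0,"dz":-3,"wx":0,"wy":0,"wz":0},{"dx":0,"dy":0,"dz":-2,"wx":0,"wy":0,"wz":0},{"dx":0,"dy":0,"dz":-1,"wx":0,"wy":0,"wz":0},{"dx":0,"dy":0,"dz":0,"wx":0,"wy":0,"wz":0},{"dx":0,"dy":0,"dz":0,"wx":0,"wy":0,"wz":0},{"dx":0,"dy":0,"dz":0,"wx":0,"wy":0,"wz":0},{"dx":0,"dy":0,"dz":0,"wx":0,"wy":0,"wz":0}]'
python3 -m handwheel '[{"dx":0,"dy":0,"dz":0,"wx":0,"wy":0,"wz":0},{"dx":0,"dy":0,"dz":0,"wx":0,"wy":0,"wz":0},{"dx":0,"dy":0,"dz":0,"wx":0,"wy":0,"wz":0},{"dx":0,"dy":0,"dz":0,"wx":0,"wy":0,"wz":0},{"dx":0,"dy":0,"dz":0,"wx":0,"wy":0,"wz":0},{"dx":0,"dy":0,"dz":0,"wx":0,"wy":0,"wz":0},{"dx":0,"dy":0,"dz":0,"wx":0,"wy":0,"wz":0},{"dx":0,"dy":0,"dz":0,"wx":0,"wy":0,"wz":0}]' 0.45 25
```

```text
time: 19.15
position: [0.5353, -0.3092, 0.0271]
tool_rot: [[-1.0, 0.002, 0.001], [-0.001, -0.002, -1.0], [-0.002, -1.0, 0.002]]
force: [-0.4, -0.4, -0.6]
gripper_width: 0.0842
time: 19.95
position: [0.5353, -0.3093, 0.0273]
tool_rot: [[-1.0, 0.002, 0.001], [-0.001, -0.002, -1.0], [-0.002, -1.0, 0.002]]
force: [-0.1, 0.5, -0.5]
gripper_width: 0.0481
```

```bash
python3 -m handwheel '[{"dx":0,"dy":0,"dz":15,"wx":0,"wy":0,"wz":0},{"dx":0,"dy":0,"dz":30,"wx":0,"wy":0,"wz":0},{"dx":0,"dy":0,"dz":40,"wx":0,"wy":0,"wz":0},{"dx":0,"dy":0,"dz":40,"wx":0,"wy":0,"wz":0},{"dx":-5,"dy":20,"dz":30,"wx":0,"wy":0,"wz":0},{"dx":-5,"dy":35,"dz":0,"wx":0,"wy":0,"wz":0},{"dx":-5,"dy":40,"dz":0,"wx":0,"wy":0,"wz":0},{"dx":-5,"dy":40,"dz":0,"wx":0,"wy":0,"wz":0}]'
python3 -m handwheel '[{"dx":-3,"dy":40,"dz":0,"wx":0,"wy":0,"wz":0},{"dx":-3,"dy":40,"dz":0,"wx":0,"wy":0,"wz":0},{"dx":-3,"dy":30,"dz":0,"wx":0,"wy":0,"wz":0},{"dx":0,"dy":20,"dz":0,"wx":0,"wy":0,"wz":0},{"dx":0,"dy":0,"dz":0,"wx":0,"wy":0,"wz":0},{"dx":0,"dy":0,"dz":0,"wx":0,"wy":0,"wz":0},{"dx":0,"dy":0,"dz":0,"wx":0,"wy":0,"wz":0},{"dx":0,"dy":0,"dz":0,"wx":0,"wy":0,"wz":0}]'
python3 - <<'E'
from h import *
im,c=shot("w9.png"); a=im.astype(int);p=env.get_obs()["position"]
s,e,X=blob(im,c,(a[...,0]-a[...,2])>80,p[2]-.0223,p-[0,0,.022],90)
print(s,e,X-p,env.get_obs()["tool_rot"].round(3))
E
```

```text
time: 20.75
position: [0.5132, -0.1743, 0.1955]
tool_rot: [[-1.0, 0.005, -0.006], [0.006, -0.004, -1.0], [-0.005, -1.0, 0.004]]
force: [0.6, 0.3, -1.3]
gripper_width: 0.0487
time: 21.55
position: [0.5024, -0.0349, 0.2033]
tool_rot: [[-1.0, 0.012, 0.001], [-0.001, -0.008, -1.0], [-0.012, -1.0, 0.008]]
force: [-0.6, -0.4, -0.4]
gripper_width: 0.0484
tcp [ 0.5024 -0.0349  0.2033] F [-0.6 -0.4 -0.4] t 21.55
[ 272  256   94   90 5309] ((318.5608215332031, 300.59759521484375), (88.96114349365234, 94.07177734375), 86.86243438720703) [-0.00014651 -0.00029385 -0.0223    ] [[-1.     0.012  0.   ]
 [-0.001 -0.008 -1.   ]
 [-0.012 -1.     0.008]]
```

```bash
python3 -m handwheel '[{"dx":4,"dy":0,"dz":-5,"wx":0.008,"wy":0.012,"wz":0},{"dx":2,"dy":0,"dz":-8,"wx":0,"wy":0,"wz":0},{"dx":0,"dy":0,"dz":-8,"wx":0,"wy":0,"wz":0},{"dx":0,"dy":0,"dz":-5,"wx":0,"wy":0,"wz":0},{"dx":0,"dy":0,"dz":0,"wx":0,"wy":0,"wz":0},{"dx":0,"dy":0,"dz":0,"wx":0,"wy":0,"wz":0},{"dx":0,"dy":0,"dz":0,"wx":0,"wy":0,"wz":0},{"dx":0,"dy":0,"dz":0,"wx":0,"wy":0,"wz":0}]'
python3 - <<'E'
from h import *
im,c=shot("w10.png"); a=im.astype(int);p=env.get_obs()["position"]
s,e,X=blob(im,c,(a[...,0]-a[...,2])>80,p[2]-.0223,p-[0,0,.022],90)
print(s,e,X,env.get_obs()["tool_rot"].round(3))
E
```

```text
time: 22.4
position: [0.5085, -0.0363, 0.1739]
tool_rot: [[-1.0, -0.003, -0.002], [0.002, 0.001, -1.0], [0.003, -1.0, -0.001]]
force: [-0.1, 0.6, -0.8]
gripper_width: 0.0482
tcp [ 0.5085 -0.0363  0.1739] F [-0.1  0.6 -0.8] t 22.4
[ 272  256   94   90 5309] ((318.55377197265625, 300.6546936035156), (88.94963836669922, 93.8897705078125), 87.43207550048828) [ 0.50806515 -0.03652467  0.15163433] [[-1.    -0.003 -0.002]
 [ 0.002  0.001 -1.   ]
 [ 0.003 -1.    -0.001]]
```

Washer bottom is at ~0.147; shift +2 mm in y and lower past the shoulder.

```bash
python3 -m handwheel '[{"dx":0,"dy":1.9,"dz":-1,"wx":0,"wy":-0.003,"wz":0},{"dx":0,"dy":0,"dz":-4,"wx":0,"wy":0,"wz":0},{"dx":0,"dy":0,"dz":-4,"wx":0,"wy":0,"wz":0},{"dx":0,"dy":0,"dz":-4,"wx":0,"wy":0,"wz":0},{"dx":0,"dy":0,"dz":-3,"wx":0,"wy":0,"wz":0},{"dx":0,"dy":0,"dz":-3,"wx":0,"wy":0,"wz":0},{"dx":0,"dy":0,"dz":-3,"wx":0,"wy":0,"wz":0},{"dx":0,"dy":0,"dz":-2,"wx":0,"wy":0,"wz":0}]'
```

```text
time: 23.25
position: [0.5086, -0.0343, 0.1481]
tool_rot: [[-1.0, 0.001, -0.002], [0.002, 0.001, -1.0], [-0.001, -1.0, -0.001]]
force: [0.2, -0.7, -0.3]
gripper_width: 0.0479
```

```bash
python3 -m handwheel '[{"dx":-0.2,"dy":-0.2,"dz":-4,"wx":0,"wy":0,"wz":0},{"dx":0,"dy":0,"dz":-4,"wx":0,"wy":0,"wz":0},{"dx":0,"dy":0,"dz":-4,"wx":0,"wy":0,"wz":0},{"dx":0,"dy":0,"dz":-4,"wx":0,"wy":0,"wz":0},{"dx":0,"dy":0,"dz":-3,"wx":0,"wy":0,"wz":0},{"dx":0,"dy":0,"dz":-2,"wx":0,"wy":0,"wz":0},{"dx":0,"dy":0,"dz":-1,"wx":0,"wy":0,"wz":0},{"dx":0,"dy":0,"dz":0,"wx":0,"wy":0,"wz":0}]'
python3 -m handwheel '[{"dx":0,"dy":0,"dz":-1,"wx":0,"wy":0,"wz":0},{"dx":0,"dy":0,"dz":-1,"wx":0,"wy":0,"wz":0},{"dx":0,"dy":0,"dz":-1,"wx":0,"wy":0,"wz":0},{"dx":0,"dy":0,"dz":-0.5,"wx":0,"wy":0,"wz":0},{"dx":0,"dy":0,"dz":-0.5,"wx":0,"wy":0,"wz":0},{"dx":0,"dy":0,"dz":0,"wx":0,"wy":0,"wz":0},{"dx":0,"dy":0,"dz":0,"wx":0,"wy":0,"wz":0},{"dx":0,"dy":0,"dz":0,"wx":0,"wy":0,"wz":0}]'
```

```text
time: 24.05
position: [0.5083, -0.0345, 0.1238]
tool_rot: [[-1.0, 0.0, -0.002], [0.002, 0.001, -1.0], [-0.0, -1.0, -0.001]]
force: [0.5, 0.7, -0.5]
gripper_width: 0.0482
time: 24.85
position: [0.5088, -0.0345, 0.1213]
tool_rot: [[-1.0, 0.002, -0.002], [0.002, -0.0, -1.0], [-0.002, -1.0, 0.0]]
force: [0.1, -0.4, -1.1]
gripper_width: 0.0485
```

```bash
python3 -m handwheel '[{"dx":0,"dy":0,"dz":0,"wx":0,"wy":0,"wz":0},{"dx":0,"dy":0,"dz":0,"wx":0,"wy":0,"wz":0},{"dx":0,"dy":0,"dz":0,"wx":0,"wy":0,"wz":0},{"dx":0,"dy":0,"dz":0,"wx":0,"wy":0,"wz":0},{"dx":0,"dy":0,"dz":10,"wx":0,"wy":0,"wz":0},{"dx":0,"dy":0,"dz":25,"wx":0,"wy":0,"wz":0},{"dx":0,"dy":0,"dz":30,"wx":0,"wy":0,"wz":0},{"dx":0,"dy":0,"dz":20,"wx":0,"wy":0,"wz":0}]' 0.9
python3 - <<'E'
from h import *
im,c=shot("w11.png")
q=proj("wrist",[.508,-.0346,.13],c);print(q)
y,x=(q-[70,70]).astype(int); y=max(y,0)
save(cv2.resize(im[y:y+150,x:x+140],None,fx=4,fy=4,interpolation=cv2.INTER_CUBIC),"w11c.png"); print(y,x)
E
python3 -m handwheel '[{"dx":4,"dy":35,"dz":0,"wx":0,"wy":0,"wz":0},{"dx":6,"dy":45,"dz":0,"wx":0,"wy":0,"wz":0},{"dx":6,"dy":45,"dz":0,"wx":0,"wy":0,"wz":0},{"dx":6,"dy":45,"dz":0,"wx":0,"wy":0,"wz":0},{"dx":6,"dy":45,"dz":0,"wx":0,"wy":0,"wz":0},{"dx":6,"dy":45,"dz":0,"wx":0,"wy":0,"wz":0},{"dx":6,"dy":40,"dz":0,"wx":0,"wy":0,"wz":0},{"dx":6,"dy":25,"dz":0,"wx":0,"wy":0,"wz":0}]'
python3 -m handwheel '[{"dx":0,"dy":0,"dz":0,"wx":0,"wy":0,"wz":0},{"dx":0,"dy":0,"dz":0,"wx":0,"wy":0,"wz":0},{"dx":0,"dy":0,"dz":0,"wx":0,"wy":0,"wz":0},{"dx":0,"dy":0,"dz":0,"wx":0,"wy":0,"wz":0},{"dx":0,"dy":0,"dz":0,"wx":0,"wy":0,"wz":0},{"dx":0,"dy":0,"dz":0,"wx":0,"wy":0,"wz":0},{"dx":0,"dy":0,"dz":0,"wx":0,"wy":0,"wz":0},{"dx":0,"dy":0,"dz":0,"wx":0,"wy":0,"wz":0}]'
python3 - <<'E'
from h import *
im,c=shot("w12.png"); print(env.get_obs()["tool_rot"].round(3))
q=proj("wrist",[.608,.287,.036],c);print(q)
for d in env.recognise("wrist","bushing")[:4]: print(d,ray("wrist",d["pixel"],.018,c))
y,x=np.maximum((q-[60,70]).astype(int),0); print(y,x)
save(cv2.resize(im[y:y+120,x:x+140],None,fx=4,fy=4,interpolation=cv2.INTER_CUBIC),"w12c.png")
E
python3 -c "
import cv2,numpy as np
a=cv2.imread('pics/w11c.png');b=cv2.imread('pics/w12c.png');b=cv2.copyMakeBorder(b,0,a.shape[0]-b.shape[0],0,0,cv2.BORDER_CONSTANT)
o=np.hstack([a,b]);o=cv2.resize(o,None,fx=.71,fy=.71);print(o.shape);cv2.imwrite('pics/w1112.png',o)"
```

```text
time: 25.65
position: [0.5072, -0.0339, 0.2085]
tool_rot: [[-1.0, -0.003, -0.001], [0.001, 0.002, -1.0], [0.003, -1.0, -0.002]]
force: [0.2, -0.1, -0.9]
gripper_width: 0.0844
tcp [ 0.5072 -0.0339  0.2085] F [ 0.2 -0.1 -0.9] t 25.65
[263.19371477 319.51982205]
193 249
time: 26.5
position: [0.5549, 0.2988, 0.2184]
tool_rot: [[-1.0, 0.008, -0.011], [0.011, -0.0, -1.0], [-0.008, -1.0, 0.0]]
force: [-0.2, -1.1, -0.2]
gripper_width: 0.0849
time: 27.3
position: [0.5549, 0.2989, 0.22]
tool_rot: [[-1.0, 0.008, -0.011], [0.011, 0.0, -1.0], [-0.008, -1.0, -0.0]]
force: [-0.4, 0.1, -0.1]
gripper_width: 0.0845
tcp [0.5549 0.2989 0.22  ] F [-0.4  0.1 -0.1] t 27.3
[[-1.     0.008 -0.011]
 [ 0.011 -0.    -1.   ]
 [-0.008 -1.    -0.   ]]
[171.95667712 331.06628078]
{'pixel': [222.6, 248.9], 'score': 0.83} [0.5587156  0.36700918 0.018     ]
{'pixel': [158.6, 329.2], 'score': 0.74} [0.61899637 0.28815003 0.018     ]
{'pixel': [48.9, 246.0], 'score': 0.58} [0.71279661 0.36024328 0.018     ]
{'pixel': [49.7, 586.7], 'score': 0.26} [0.70902085 0.06370926 0.018     ]
111 261
(426, 795, 3)
```

View pics/w1112.png

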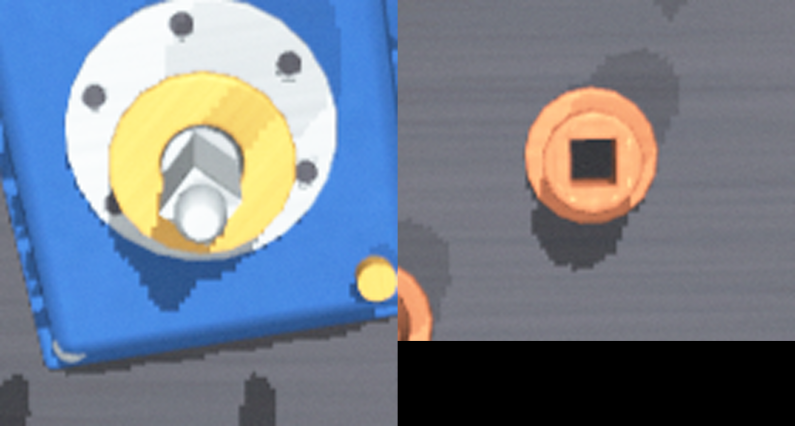

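Run:
```python
from h import *
np.set_printoptions(precision=4,suppress=True)
c=env.get_calibration("wrist"); im=cv2.imread("pics/w12.png"); g=im.max(2)
# hole
def rect(z,cx,half=.03,n=300):
    G=np.float32([[cx[0]+half,cx[1]+half,z],[cx[0]+half,cx[1]-half,z],[cx[0]-half,cx[1]-half,z],[cx[0]-half,cx[1]+half,z]])
    P=np.float32([proj("wrist",x,c)[::-1] for x in G]); return cv2.getPerspectiveTransform(P,np.float32([[0,0],[n,0],[n,n],[0,n]]))
cx=[.612,.288]; W=cv2.warpPerspective(im,rect(.036,cx),(300,300)); 
m=(W.max(2)<75).astype(np.uint8); m[:60]=0;m[240:]=0;m[:,:60]=0;m[:,240:]=0
n,l,s,ce=cv2.connectedComponentsWithStats(m)
k=1+np.argmax(s[1:,4]);r=cv2.minAreaRect(cv2.findNonZero((l==k).astype(np.uint8)));print(s[k],r)
a=W.astype(int);m=((a[...,2]-a[...,0])>60).astype(np.uint8);e=cv2.fitEllipse(cv2.convexHull(cv2.findNonZero(m)));print("outer(flange z~.006)",e)
print("hole world",cx[0]+.03-r[0][1]*.06/300,cx[1]+.03-r[0][0]*.06/300)
print(blob(im,c,(im[...,2].astype(int)-im[...,0])>60,.006,[.612,.288,.02],45))
```

```text
[ 114  118   62   56 3213] ((144.5, 145.5), (55.0, 61.0), 90.0)
outer(flange z~.006) ((143.4311981201172, 142.3127899169922), (209.11288452148438, 209.41683959960938), 17.297964096069336)
hole world 0.6129 0.28909999999999997
(array([ 306,  142,   47,   48, 1530], dtype=int32), ((328.6293640136719, 165.31304931640625), (46.48762130737305, 47.666175842285156), 1.9412028789520264), array([0.6121, 0.2886, 0.006 ]))
```

```bash
python3 -m handwheel '[{"dx":13,"dy":-2,"dz":-15,"wx":0,"wy":0.008,"wz":0.011},{"dx":14,"dy":-2,"dz":-20,"wx":0,"wy":0,"wz":0},{"dx":14,"dy":-2,"dz":-20,"wx":0,"wy":0,"wz":0},{"dx":10,"dy":-2,"dz":-20,"wx":0,"wy":0,"wz":0},{"dx":5,"dy":-2,"dz":-20,"wx":0,"wy":0,"wz":0},{"dx":0,"dy":0,"dz":-15,"wx":0,"wy":0,"wz":0},{"dx":0,"dy":0,"dz":-10,"wx":0,"wy":0,"wz":0},{"dx":0,"dy":0,"dz":0,"wx":0,"wy":0,"wz":0}]'
python3 - <<'E'
from h import *
im,c=shot("w13.png"); a=im.astype(int)
print(blob(im,c,(a[...,0]-a[...,2])>60,.006,[.612,.289,.01],60),env.get_obs()["tool_rot"].round(3),env.get_obs()["joint_positions"].round(2))
E
```

```text
time: 28.2
position: [0.6119, 0.2896, 0.0952]
tool_rot: [[-1.0, 0.001, 0.002], [-0.002, 0.001, -1.0], [-0.001, -1.0, -0.001]]
force: [-0.0, 0.1, 0.2]
gripper_width: 0.0843
tcp [0.6119 0.2896 0.0952] F [-0.   0.1  0.2] t 28.2
(array([ 288,  227,   66,   73, 3541], dtype=int32), ((320.46917724609375, 261.8484802246094), (65.34623718261719, 71.61235809326172), 177.44105529785156), array([0.61044764, 0.28816955, 0.006     ])) [[-1.     0.002  0.002]
 [-0.002  0.001 -1.   ]
 [-0.002 -1.    -0.001]] [-0.11  0.72 -0.56  1.56  0.43  0.99 -2.37]
```

```bash
python3 -m handwheel '[{"dx":0,"dy":-1,"dz":-10,"wx":0,"wy":0,"wz":0},{"dx":0,"dy":0,"dz":-13,"wx":0,"wy":0,"wz":0},{"dx":0,"dy":0,"dz":-13,"wx":0,"wy":0,"wz":0},{"dx":0,"dy":0,"dz":-12,"wx":0,"wy":0,"wz":0},{"dx":0,"dy":0,"dz":-6,"wx":0,"wy":0,"wz":0},{"dx":0,"dy":0,"dz":-4,"wx":0,"wy":0,"wz":0},{"dx":0,"dy":0,"dz":-2,"wx":0,"wy":0,"wz":0},{"dx":0,"dy":0,"dz":0,"wx":0,"wy":0,"wz":0}]'
```

```text
time: 29.05
position: [0.6122, 0.2897, 0.0328]
tool_rot: [[-1.0, 0.004, 0.003], [-0.003, 0.003, -1.0], [-0.004, -1.0, -0.003]]
force: [-0.6, 0.4, -0.4]
gripper_width: 0.0847
```

```bash
python3 -m handwheel '[{"dx":0,"dy":-1,"dz":1,"wx":-0.003,"wy":0.004,"wz":0},{"dx":0,"dy":0,"dz":0,"wx":0,"wy":0,"wz":0},{"dx":0,"dy":0,"dz":0,"wx":0,"wy":0,"wz":0},{"dx":0,"dy":0,"dz":0,"wx":0,"wy":0,"wz":0},{"dx":0,"dy":0,"dz":0,"wx":0,"wy":0,"wz":0},{"dx":0,"dy":0,"dz":0,"wx":0,"wy":0,"wz":0},{"dx":0,"dy":0,"dz":0,"wx":0,"wy":0,"wz":0},{"dx":0,"dy":0,"dz":0,"wx":0,"wy":0,"wz":0}]' 0.25 30
python3 -m handwheel '[{"dx":0,"dy":0,"dz":15,"wx":0,"wy":0,"wz":0},{"dx":0,"dy":0,"dz":35,"wx":0,"wy":0,"wz":0},{"dx":0,"dy":0,"dz":45,"wx":0,"wy":0,"wz":0},{"dx":0,"dy":0,"dz":45,"wx":0,"wy":0,"wz":0},{"dx":0,"dy":-10,"dz":40,"wx":0,"wy":0,"wz":0},{"dx":-10,"dy":-25,"dz":10,"wx":0,"wy":0,"wz":0},{"dx":-15,"dy":-40,"dz":0,"wx":0,"wy":0,"wz":0},{"dx":-15,"dy":-40,"dz":0,"wx":0,"wy":0,"wz":0}]'
```

```text
time: 29.85
position: [0.6131, 0.289, 0.0355]
tool_rot: [[-1.0, 0.002, 0.003], [-0.003, 0.0, -1.0], [-0.002, -1.0, -0.0]]
force: [0.4, -0.3, -0.5]
gripper_width: 0.0314
time: 30.65
position: [0.5679, 0.1764, 0.2382]
tool_rot: [[-1.0, 0.001, 0.013], [-0.013, 0.003, -1.0], [-0.001, -1.0, -0.003]]
force: [1.3, -0.8, -2.1]
gripper_width: 0.0317
```

```bash
python3 -m handwheel '[{"dx":-14,"dy":-30,"dz":0,"wx":0,"wy":0,"wz":-0.08},{"dx":-14,"dy":-30,"dz":0,"wx":0,"wy":0,"wz":-0.08},{"dx":-14,"dy":-30,"dz":0,"wx":0,"wy":0,"wz":-0.08},{"dx":-14,"dy":-30,"dz":0,"wx":0,"wy":0,"wz":-0.08},{"dx":-14,"dy":-25,"dz":0,"wx":0,"wy":0,"wz":-0.08},{"dx":-10,"dy":-20,"dz":0,"wx":0,"wy":0,"wz":-0.08},{"dx":-10,"dy":-15,"dz":0,"wx":0,"wy":0,"wz":-0.08},{"dx":0,"dy":0,"dz":0,"wx":0,"wy":0,"wz":-0.08}]'
```

```text
time: 31.45
position: [0.4703, -0.0152, 0.2449]
tool_rot: [[-0.791, 0.006, -0.612], [0.612, -0.003, -0.791], [-0.007, -1.0, -0.001]]
force: [0.8, 1.5, -3.2]
gripper_width: 0.0312
```

```bash
python3 -m handwheel '[{"dx":2,"dy":0,"dz":-10,"wx":0.003,"wy":0.006,"wz":0},{"dx":0,"dy":0,"dz":-10,"wx":0,"wy":0,"wz":0},{"dx":0,"dy":0,"dz":0,"wx":0,"wy":0,"wz":0},{"dx":0,"dy":0,"dz":0,"wx":0,"wy":0,"wz":0},{"dx":0,"dy":0,"dz":0,"wx":0,"wy":0,"wz":0},{"dx":0,"dy":0,"dz":0,"wx":0,"wy":0,"wz":0},{"dx":0,"dy":0,"dz":0,"wx":0,"wy":0,"wz":0},{"dx":0,"dy":0,"dz":0,"wx":0,"wy":0,"wz":0}]'
python3 - <<'E'
from h import *
im,c=shot("w14.png"); o=env.get_obs();p=o["position"]; print(o["tool_rot"].round(3),o["joint_positions"].round(2))
qt=proj("wrist",[.508,-.0346,.14],c);qs=proj("wrist",[.508,-.0346,.13],c);qb=proj("wrist",p+[0,0,.001],c);print(qt,qs,qb)
a=cv2.resize(im[int(qs[0])-45:int(qs[0])+45,int(qs[1])-60:int(qs[1])+60],None,fx=6,fy=6,interpolation=cv2.INTER_CUBIC)
b=cv2.resize(im[int(qb[0])-55:int(qb[0])+50,int(qb[1])-60:int(qb[1])+60],None,fx=6,fy=6,interpolation=cv2.INTER_CUBIC)[:-30]
save(cv2.resize(np.vstack([a,b]),None,fx=.5,fy=.5),"w14c.png")
E
```

```text
time: 32.25
position: [0.4728, -0.0136, 0.2238]
tool_rot: [[-0.795, -0.0, -0.607], [0.607, 0.0, -0.795], [0.001, -1.0, -0.0]]
force: [-0.2, -0.0, -3.3]
gripper_width: 0.0313
tcp [ 0.4728 -0.0136  0.2238] F [-0.2 -0.  -3.3] t 32.25
[[-0.795 -0.    -0.607]
 [ 0.607  0.    -0.795]
 [ 0.001 -1.    -0.   ]] [ 0.42  0.18 -0.5   1.97  0.1   1.01 -2.35]
[202.35938767 311.13575521] [199.94737446 311.42661753] [321.36157512 318.26738   ]
```

View pics/w14c.png

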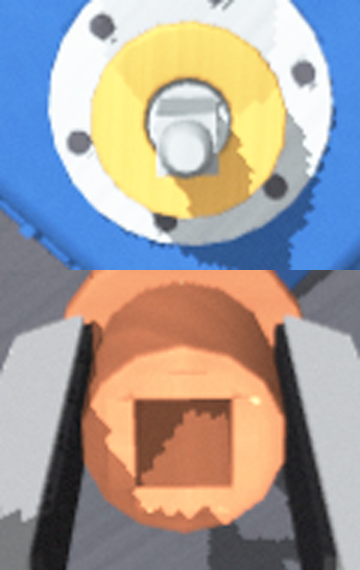

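Run:
```python
from h import *
c=env.get_calibration("wrist"); im=cv2.imread("pics/w14.png")
y,x=199-45,311-60
a=cv2.resize(im[y+22:y+66,x+42:x+84],None,fx=14,fy=12,interpolation=cv2.INTER_CUBIC); cv2.imwrite("pics/w14d.png",a); print(y+22,x+42)
R=np.array(c["R"]); o=-R.T@np.array(c["t"]); print(o)
def lsdscan(g,z,off,lo):
    for l in cv2.createLineSegmentDetector(0).detect(g)[0][:,0]:
        L=np.hypot(l[2]-l[0],l[3]-l[1])
        if L<lo: continue
        A=ray("wrist",[l[1]/4+off[0],l[0]/4+off[1]],z,c);B=ray("wrist",[l[3]/4+off[0],l[2]/4+off[1]],z,c);d=B-A
        print(np.round(l/4,1),round(L/4,1),"mod90",round(np.degrees(np.arctan2(d[1],d[0]))%90,1))
g=cv2.cvtColor(im,cv2.COLOR_BGR2GRAY)
print("spindle");lsdscan(cv2.resize(g[170:225,290:335],None,fx=4,fy=4,interpolation=cv2.INTER_CUBIC),.128,(170,290),28)
print("hole");lsdscan(cv2.resize(g[285:365,285:352],None,fx=4,fy=4,interpolation=cv2.INTER_CUBIC),.2245,(285,285),50)
```

```text
176 293
[ 0.5358852  -0.06202312  0.37823153]
spindle
[11.4 18.  10.5 29.8] 11.9 mod90 47.9
[18.9 41.3 27.  40.7] 8.2 mod90 56.5
[31.  26.7 32.1 34.7] 8.1 mod90 60.7
[34.3 34.9 37.4 22.4] 13.0 mod90 39.4
[19.9 11.8 11.6 17.8] 10.2 mod90 88.2
[ 9.7 32.1  8.5 20.8] 11.4 mod90 57.7
[37.5 26.3 42.1 32.2] 7.5 mod90 1.0
[33.1 33.3 32.7 18.6] 14.7 mod90 54.4
[16.7 10.4 27.1  9.4] 10.4 mod90 58.1
[37.  16.5 39.  26.8] 10.4 mod90 63.7
[27.   9.5 34.9 14.1] 9.1 mod90 23.1
[ 9.9 16.4 17.7 10.3] 9.9 mod90 0.0
[29.4 37.  29.1 27.3] 9.7 mod90 54.0
[16.8 42.1 13.2 35.1] 7.9 mod90 79.3
[24.6 51.  18.5 43.7] 9.5 mod90 1.7
[32.1 21.5 13.3 22.9] 18.9 mod90 57.0
[14.5 16.7 31.4 16.2] 16.9 mod90 54.2
[30.9 41.6 22.5 43.7] 8.6 mod90 67.2
hole
[17.3 23.9 52.  23.7] 34.7 mod90 53.1
[ 5.6  1.9  1.4 33.7] 32.1 mod90 44.4
[65.6 23.  64.1  0.1] 22.9 mod90 57.4
[60.5 57.5 66.6 45.9] 13.1 mod90 28.6
[49.8 53.2 18.  53.3] 31.9 mod90 52.9
[ 0.8 32.7  1.  51.7] 19.1 mod90 51.6
[18.2 52.6 17.3 23.9] 28.8 mod90 53.5
[50.3 23.9 50.6 53. ] 29.1 mod90 53.9
[66.6 29.1 60.3 16.8] 13.8 mod90 78.7
[60.4 17.8 48.2  8.8] 15.2 mod90 14.5
[48.1  9.3 32.8  6. ] 15.6 mod90 39.6
[32.9  6.3 18.4  9.8] 14.9 mod90 67.1
[18.5  9.6  6.3 19. ] 15.4 mod90 2.5
```

View pics/w14d.png

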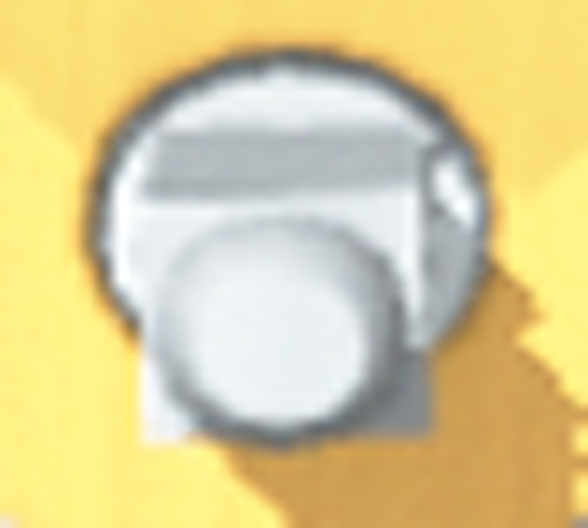

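Run:
```python
from h import *
np.set_printoptions(precision=4,suppress=True)
c=env.get_calibration("wrist"); p=env.get_obs()["position"]; z=p[2]+.0005
im=cv2.imread("pics/w14.png").astype(int)
cs=[ray("wrist",[285+r,285+k],z,c) for k,r in((17.4,23.85),(51.2-.9,23.8),(50.5,53.2),(18.1,53.3))]
h=np.mean(cs,0);print("hole",h,h-p,[np.linalg.norm(cs[i]-cs[i-1])for i in range(4)])
print("nose",ray("wrist",[203.2,313.3],.138,c))
m=(im[...,0]-im[...,2]<40)
print("cap+washer",blob(im,c,(im[...,0]-im[...,2]<40),.064,[.508,-.0346,.064],62))
print("washer",blob(im,c,(im[...,2]-im[...,0]>60),.099,[.508,-.0346,.099],45))
```

```text
hole [ 0.4714 -0.013   0.2243] [-0.0014  0.0006  0.0005] [np.float64(0.014903147757521563), np.float64(0.014880546332551746), np.float64(0.014877956548509479), np.float64(0.015008184610643177)]
nose [ 0.5065 -0.0352  0.138 ]
cap+washer (array([ 267,  141,   95,   95, 6955], dtype=int32), ((313.9683837890625, 187.8721466064453), (93.85325622558594, 94.25365447998047), 153.2864532470703), array([ 0.5074, -0.0353,  0.064 ]))
washer (array([ 281,  161,   66,   66, 2584], dtype=int32), ((313.3521423339844, 193.47999572753906), (64.99908447265625, 65.45486450195312), 149.73231506347656), array([ 0.5075, -0.0353,  0.099 ]))
```

```bash
python3 -m handwheel '[{"dx":12,"dy":-8,"dz":-5,"wx":0,"wy":0,"wz":0.035},{"dx":12,"dy":-8,"dz":-5,"wx":0,"wy":0,"wz":0},{"dx":9,"dy":-5,"dz":-8,"wx":0,"wy":0,"wz":0},{"dx":2.5,"dy":-1,"dz":-8,"wx":0,"wy":0,"wz":0},{"dx":0,"dy":0,"dz":-8,"wx":0,"wy":0,"wz":0},{"dx":0,"dy":0,"dz":0,"wx":0,"wy":0,"wz":0},{"dx":0,"dy":0,"dz":0,"wx":0,"wy":0,"wz":0},{"dx":0,"dy":0,"dz":0,"wx":0,"wy":0,"wz":0}]'
python3 -c "
from h import *
o=env.get_obs();print(o['position'],o['tool_rot'].round(4))"
```

```text
time: 33.1
position: [0.5094, -0.0361, 0.1869]
tool_rot: [[-0.815, -0.001, -0.58], [0.58, 0.001, -0.815], [0.002, -1.0, 0.0]]
force: [0.4, -0.1, -2.8]
gripper_width: 0.0309
[ 0.50940585 -0.03609723  0.18692496] [[-8.147e-01 -1.400e-03 -5.799e-01]
 [ 5.799e-01  8.000e-04 -8.147e-01]
 [ 1.600e-03 -1.000e+00  2.000e-04]]
```

```bash
python3 -m handwheel '[{"dx":-1,"dy":0.2,"dz":-2,"wx":0,"wy":-0.001,"wz":0},{"dx":0,"dy":0,"dz":-3,"wx":0,"wy":0,"wz":0},{"dx":0,"dy":0,"dz":-3,"wx":0,"wy":0,"wz":0},{"dx":0,"dy":0,"dz":-2,"wx":0,"wy":0,"wz":0},{"dx":0,"dy":0,"dz":-2,"wx":0,"wy":0,"wz":0},{"dx":0,"dy":0,"dz":-2,"wx":0,"wy":0,"wz":0},{"dx":0,"dy":0,"dz":-2,"wx":0,"wy":0,"wz":0},{"dx":0,"dy":0,"dz":-2,"wx":0,"wy":0,"wz":0}]'
```

```text
time: 33.9
position: [0.5085, -0.0357, 0.1685]
tool_rot: [[-0.815, 0.002, -0.58], [0.58, 0.0, -0.815], [-0.001, -1.0, -0.001]]
force: [0.1, -0.4, -3.0]
gripper_width: 0.0313
```

```bash
python3 -m handwheel '[{"dx":0,"dy":0,"dz":-1,"wx":0,"wy":0,"wz":0},{"dx":0,"dy":0,"dz":-1,"wx":0,"wy":0,"wz":0},{"dx":0,"dy":0,"dz":-1,"wx":0,"wy":0,"wz":0},{"dx":0,"dy":0,"dz":-1,"wx":0,"wy":0,"wz":0},{"dx":0,"dy":0,"dz":-1,"wx":0,"wy":0,"wz":0},{"dx":0,"dy":0,"dz":-1,"wx":0,"wy":0,"wz":0},{"dx":0,"dy":0,"dz":-0.5,"wx":0,"wy":0,"wz":0},{"dx":0,"dy":0,"dz":0,"wx":0,"wy":0,"wz":0}]'
```

```text
time: 34.7
position: [0.5081, -0.0349, 0.1618]
tool_rot: [[-0.815, 0.001, -0.579], [0.579, 0.001, -0.815], [-0.0, -1.0, -0.001]]
force: [-0.1, 0.8, -1.6]
gripper_width: 0.0313
```

```bash
python3 -m handwheel '[{"dx":0,"dy":0,"dz":-1.5,"wx":0,"wy":0,"wz":0},{"dx":0,"dy":0,"dz":-1.5,"wx":0,"wy":0,"wz":0},{"dx":0,"dy":0,"dz":-1.5,"wx":0,"wy":0,"wz":0},{"dx":0,"dy":0,"dz":-1.5,"wx":0,"wy":0,"wz":0},{"dx":0,"dy":0,"dz":-1.5,"wx":0,"wy":0,"wz":0},{"dx":0,"dy":0,"dz":-1.5,"wx":0,"wy":0,"wz":0},{"dx":0,"dy":0,"dz":-1.5,"wx":0,"wy":0,"wz":0},{"dx":0,"dy":0,"dz":-1.5,"wx":0,"wy":0,"wz":0}]'
```

```text
time: 35.5
position: [0.508, -0.0349, 0.1487]
tool_rot: [[-0.815, 0.0, -0.579], [0.579, 0.001, -0.815], [0.0, -1.0, -0.001]]
force: [-1.2, -0.0, -1.8]
gripper_width: 0.0315
```

```bash
python3 -m handwheel '[{"dx":0,"dy":0,"dz":-2,"wx":0,"wy":0,"wz":0},{"dx":0,"dy":0,"dz":-2,"wx":0,"wy":0,"wz":0},{"dx":0,"dy":0,"dz":-2,"wx":0,"wy":0,"wz":0},{"dx":0,"dy":0,"dz":-2,"wx":0,"wy":0,"wz":0},{"dx":0,"dy":0,"dz":-1.5,"wx":0,"wy":0,"wz":0},{"dx":0,"dy":0,"dz":-1,"wx":0,"wy":0,"wz":0},{"dx":0,"dy":0,"dz":-1,"wx":0,"wy":0,"wz":0},{"dx":0,"dy":0,"dz":-0.5,"wx":0,"wy":0,"wz":0}]'
python3 -m handwheel '[{"dx":0,"dy":0,"dz":-0.7,"wx":0,"wy":0,"wz":0},{"dx":0,"dy":0,"dz":-0.7,"wx":0,"wy":0,"wz":0},{"dx":0,"dy":0,"dz":-0.5,"wx":0,"wy":0,"wz":0},{"dx":0,"dy":0,"dz":-0.5,"wx":0,"wy":0,"wz":0},{"dx":0,"dy":0,"dz":-0.5,"wx":0,"wy":0,"wz":0},{"dx":0,"dy":0,"dz":-0.5,"wx":0,"wy":0,"wz":0},{"dx":0,"dy":0,"dz":-0.5,"wx":0,"wy":0,"wz":0},{"dx":0,"dy":0,"dz":-0.5,"wx":0,"wy":0,"wz":0}]'
```

```text
time: 36.3
position: [0.508, -0.0349, 0.1355]
tool_rot: [[-0.815, 0.0, -0.579], [0.579, 0.001, -0.815], [0.0, -1.0, -0.001]]
force: [-1.6, 0.6, -2.3]
gripper_width: 0.0317
time: 37.1
position: [0.5081, -0.0348, 0.1343]
tool_rot: [[-0.815, 0.001, -0.579], [0.579, -0.001, -0.815], [-0.001, -1.0, 0.001]]
force: [-7.3, 1.0, 9.7]
gripper_width: 0.0311
```

```bash
python3 -m handwheel '[{"dx":0,"dy":0,"dz":0,"wx":0,"wy":0,"wz":0},{"dx":0,"dy":0,"dz":0,"wx":0,"wy":0,"wz":0},{"dx":0,"dy":0,"dz":0,"wx":0,"wy":0,"wz":0},{"dx":0,"dy":0,"dz":0,"wx":0,"wy":0,"wz":0},{"dx":0,"dy":0,"dz":0,"wx":0,"wy":0,"wz":0},{"dx":0,"dy":0,"dz":10,"wx":0,"wy":0,"wz":0},{"dx":0,"dy":0,"dz":20,"wx":0,"wy":0,"wz":0},{"dx":0,"dy":0,"dz":25,"wx":0,"wy":0,"wz":0}]' 0.8
python3 -m handwheel '[{"dx":-5,"dy":5,"dz":15,"wx":0,"wy":0,"wz":0},{"dx":-10,"dy":8,"dz":10,"wx":0,"wy":0,"wz":0},{"dx":-15,"dy":10,"dz":5,"wx":0,"wy":0,"wz":0},{"dx":-10,"dy":5,"dz":0,"wx":0,"wy":0,"wz":0},{"dx":0,"dy":0,"dz":0,"wx":0,"wy":0,"wz":0},{"dx":0,"dy":0,"dz":0,"wx":0,"wy":0,"wz":0},{"dx":0,"dy":0,"dz":0,"wx":0,"wy":0,"wz":0},{"dx":0,"dy":0,"dz":0,"wx":0,"wy":0,"wz":0}]'
python3 - <<'E'
from h import *
im,c=shot("w15.png"); s=env.get_image("side"); save(s,"side1.png")
q=proj("wrist",[.508,-.035,.11],c).astype(int); y,x=np.maximum(q-[90,90],0)
a=cv2.resize(im[y:y+180,x:x+180],(400,400),interpolation=cv2.INTER_CUBIC)
q=proj("side",[.508,-.035,.1]).astype(int)
b=cv2.resize(s[q[0]-60:q[0]+60,q[1]-60:q[1]+60],(400,400),interpolation=cv2.INTER_CUBIC)
save(np.hstack([a,b]),"fin.png")
print([np.round(proj("side",[.508,-.035,z]),1) for z in(.064,.099,.135,.14)],q)
E
```

```text
time: 37.9
position: [0.5077, -0.0351, 0.1902]
tool_rot: [[-0.815, -0.001, -0.579], [0.579, -0.001, -0.815], [0.001, -1.0, 0.001]]
force: [0.6, 0.5, 0.1]
gripper_width: 0.0755
time: 38.7
position: [0.4689, -0.007, 0.2273]
tool_rot: [[-0.815, 0.006, -0.58], [0.58, -0.002, -0.815], [-0.005, -1.0, -0.002]]
force: [-0.5, 0.1, -0.4]
gripper_width: 0.075
tcp [ 0.4689 -0.007   0.2273] F [-0.5  0.1 -0.4] t 38.7
[array([256.4, 353.4]), array([245.4, 354.3]), array([233.4, 355.3]), array([231.7, 355.5])] [245 354]
```

View pics/fin.png

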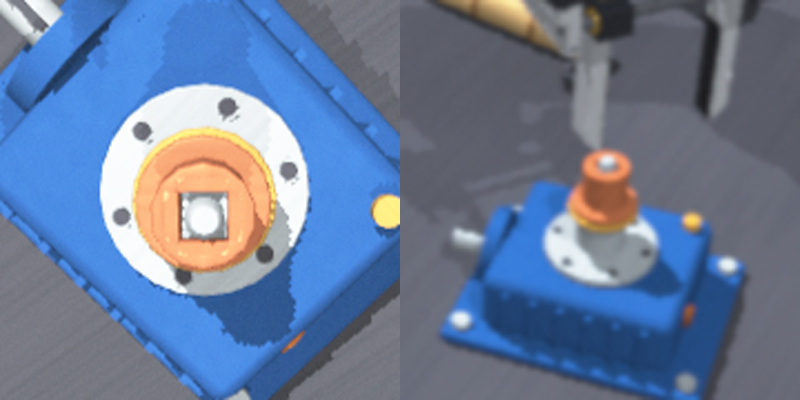

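```bash
python3 -c "
from h import env
print(env.close_job())"
```

```text
the job is handed in; nothing more can be done
None
```

The press is back together: the steel spacer is on the bearing cap, the brass washer is on the spacer, and the bronze bushing sits flange down on the washer. I used the rightmost of the three look-alike bushings. The job was handed in at about 39 s of the 72 s allowed, with the gripper open and clear of everything.

- **Bushing fit:** I set the bushing's angle from the wrist picture before lowering it, about 35° plus a 2° correction. It went over the square without having to be turned under pressure. It came to rest where the stack heights predicted (tool at 0.134 m).
- **Forces:** The largest reading was about 12 N net, when the bushing met the washer. Forces are only read at the end of each 0.8 s call, so a short peak in between would not have shown.
- **Last pictures:** The wrist and side views show spacer, washer and flange stacked on the spindle's axis with no visible gap, and the spindle's nose showing through the square hole.
- **Disagreements:** The first picture for locating the reducer was taken while the arm was still moving. It was about 3 mm off in y, so I measured again with the arm still. The spindle's square measured anywhere from 53.5° to 57°, and I used about 55°, which is inside the 6° tolerance.
- **Other items:** The gripper was steered clear of the other things on the counter, but I took no final picture to confirm that none of them moved.

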